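Close up the printer control box: tuck the cover under the lap and hold it shut

ROBOT

A 6-joint arm with a two-finger parallel gripper is mounted at the origin on a cart in front of the work surface, level with it; the furniture and walls round the work are solid. World frame = base frame: x ahead of the robot, y to its left, z up, the work surface at z = 0. Lengths are in m, angles in degrees, forces in N, time in s.
With the tool pointing down it reaches from about 0.325 to 0.9 m from the base axis. Payload 6.1 kg.
Tool frame: the origin (TCP) lies where the fingers leave the gripper's body, on its centre line; the fingertips stand 70 mm ahead of it and the grasp point (between the pads) lies 51 mm ahead of it; z points along the fingers, y is the line along which they close (so a half turn about z gives the same grasp; the last joint's range is limited). The gripper opens to 87 mm and grips with 3 to 60 N. Pads are 19 mm wide; open, the fingers measure 117 mm over their backs; the gripper's body (75 mm by 190 mm) begins 51 mm behind the grasp point.
Start: joints at [-81.824, 12.628, 87.462, -0, 79.91, -7.225], TCP at [0.166, -0.603, 0.292] pointing down, gripper open.
Joint ranges: [-170.65, 170.65], [-52.31, 119.04], [5.05, 147.46], [-71.25, 251.25], [11.57, 151.72], [-153.62, 153.62]. Speed limits (degrees/s): [147.25, 147.25, 172.46, 180, 180, 180].

INTERFACE

Orientations are given as a 3x3 rotation matrix whose columns are the frame's x, y, z axes.
In Python, from plant import sensors, optics, ticket gives the robot as it stands. The module is installed in compiled form; this text tells all that it offers.
- The arm moves only by the tool carry_out, never from a script. Its arguments are lists of equal length, an entry for each row: "hand": the closure, from -1 (fully open) to 1 (shut); "xyz": the shift along the world's x, y, z in cm, a list of three; "spin": the turn about the world's z in rad. A call has exactly 10 rows; each row shifts and turns the commanded pose from where the row before left it; what a row does not reach is not made up. A row lasts 1/10 s, in which the tool goes at most 50 mm and 8.59 degrees, less where a joint would pass 70% of its speed; a pose out of reach is approached as far as the arm can. A call with a gripper value outside its range is refused whole. The fingers move at their own pace and stop on an object; the grip force is fixed at half the most. Time passes only in rows, so rows that do not move let the fingers close, or fill a call up. It gives the time, the measured TCP pose, the force, the opening and the grip force at its end, in the units of the state.
- sensors.read_state(): the state, without advancing time (a new reading comes with each control period).
- optics.grab_frame(name): name is "scene" or "top" or "wrist"; returns a dict with "image" (400x640x3 uint8, blue, green, red), "fx", "fy", "cx", "cy" (pixels), "world_from_camera" (4x4, takes a point from camera to world coordinates). Camera axes: x right, y up, looking along -z (the intrinsics and any distortion apply to the point x, -y, -z); pixel columns grow to the right and rows downward; lengths in m; the calibration is good to about 2 mm. A picture is of the moment at which its call begins. There is no depth.
- ticket.job_done(): hands the job in; it is judged then, once.
The state is a dict: "clock": time; "qpos": joint angles; "qvel": joint speeds; "effort": joint torques, N m; "ee_pos": TCP position; "tool_rot": TCP orientation; "contact_force": force on the tool from outside, world axes, zero at the start; "moment": the same for the moment, N m; "opening": finger opening in m; "gripper_force": force on a finger pad.
Only numpy, scipy, OpenCV 4.12 (cv2) and the standard library are available. Lean on these libraries where they do the work, as an engineer would, in place of code of your own. Each camera call takes 0.05 s, during which the arm holds its last target. There are 200 camera calls.

TASK

The printer control box lying on the bench has to be closed. First turn its isolator handle to the setting marked with the round stud (off), which frees the cover's place; then take the loose cover by its rib, tuck its rear edge (the one without screw holes) well under the lip of the hinged upper cover without lifting that upper cover, and press it down flat on its seat so that the cover switch is pushed in. Finish while still holding the cover pressed down firmly, ready for the screws, and leave the screwdriver, tape roll and hex key where they are.

Things in the scene. Friction and masses are not known exactly. Their poses are not given: they have to be found in the camera images.
- control_box: fixed grey box on its back, 150 (x) x 210 (y) x 57 mm; open bay in its left (+y) half, isolator deck at the right. Origin: centre of underside; +x to its rear (hinge side). Ledge (seat) round the bay 52 mm up. Cover home: its centre over box x -17, y +41 mm, axes parallel. Side walls 4.5 mm above the seat, 2.5 mm clear of each cover side; open to the front at seat height
- cover: loose aluminium cover plate, 110 (x) x 108 (y) x 4 mm, 0.1 to 0.16 kg, flat on the bench. Origin: centre of underside; +x to the rear edge (the one to tuck). Black upright grip rib on top: 10 mm thick in x, 64 mm long in y, centred at x = -13 mm, its top 28.5 mm above the underside. Two screw holes at the front corners
- cover_rear (a point): middle of the cover's rear edge, on its underside (cover x = +55 mm)
- cover_front (a point): middle of the cover's front edge, on its underside (cover x = -55 mm)
- cover_rib (a point): middle of the top of the cover's rib, 28.5 mm above the cover's underside
- lap_mouth (a point): point at seat height below the hinged upper cover's straight edge, middle of the bay (box x +20, y +41, z 52 mm), axes as the box's. Behind it the upper cover's underside is 8.3 mm above the seat; in front of it a flared lip reaches 10 mm forward, rising to 13 mm above the seat. A fixed stop is 21.5 mm behind it; the cover's rear edge belongs 18 mm behind it
- upper_cover (a joint): hinge of the aluminium upper cover, at the rear of the box; rad, 0 shut, grows as lifted; 52 mm from hinge to straight edge; held shut by its weight and a light spring (about 1.3 N at the edge)
- cover_switch (a joint): sprung white plunger, 9 mm, round top, below the rib's final place (box x -30, y +41 mm); m, 0 out (top 5 mm above the seat), 0.005 with the cover on the seat; pushes up 2 N when out, 4 N at 0.005: it lifts a cover that is let go
- isolator (a joint): isolator handle, rad, grows clockwise from above; detents at 0, 0.524, 1.047, 1.571, 2.094, snaps to the nearest (about 0.08 N m). Off = 1.571, marked on the deck by a round stud (the others by bars): pointer to box -x; at 0 pointer to box -y. Off, the flat of the D-shaped disc below the handle clears the cover; else the disc laps 3 mm over its side, 6 mm above the seat
- isolator_grip (a point): on the isolator's upright axis (box x -16, y -50 mm), 84 mm above the bench, 8 mm below the top of the handle bar. Bar 52 mm long, 13 mm thick; hub (38 mm across) top 19 mm below this point, disc (81 mm across) top 22 mm below. The point's y axis lies along the bar, -y to the pointer
- screwdriver: loose blue-handled screwdriver, 166 mm long, a bystander
- tape_roll: loose roll of masking tape, 103 mm across, 25 mm high, a bystander
- hex_key: loose L-shaped hex key, 76 mm long, a bystander

How it is judged:
By the outcome, as a careful person would: the job done as asked, in the order asked, and still so for the second after the job is handed in, while the arm keeps its last pose, push and grip.
It also fails if it takes over 58 s, if anything falls off the work surface, if the arm or the gripper's body presses on something with over 40 N, if the wrist force passes 120 N, or if a joint passes its speed limit or range.

## Working session

There is one attempt and no reset: what is moved stays moved. The work goes in short steps, Python scripts to look and compute and a tool call to move; the robot and the scene stay as the last step left them, time stands still between calls to the robot, and variables do not carry over. Pictures are saved under pics/ and viewed, at most 10 in all, crops included, and the job is handed in when it is done.

Besides the shell and the picture viewer there is one more tool, called by a JSON object that holds its "api" and its "payload", one argument or row to a line. carry_out: Moves the arm, as the interface text tells. Its arguments: {"type":"object","properties":{"hand":{"type":"array"},"xyz":{"type":"array"},"spin":{"type":"array"}},"required":["hand","xyz","spin"]}

```bash
mkdir -p pics; cat > h.py <<'E'
import numpy as np, cv2, json
from plant import sensors, optics, ticket
def grab(n,tag):
    f=optics.grab_frame(n); cv2.imwrite(f'pics/{tag}.png',f['image'])
    json.dump({k:(np.array(v).tolist()) for k,v in f.items() if k!='image'},open(f'pics/{tag}.json','w')); return f
def ray(tag,u,v):
    f=json.load(open(f'pics/{tag}.json')); T=np.array(f['world_from_camera'])
    d=T[:3,:3]@np.array([(u-f['cx'])/f['fx'],-(v-f['cy'])/f['fy'],-1]); return T[:3,3],d
def atz(tag,u,v,z):
    o,d=ray(tag,u,v); return o+d*(z-o[2])/d[2]
def tri(*obs):
    A=np.zeros((3,3));b=np.zeros(3);R=[]
    for o in obs:
        p,d=ray(*o); d=d/np.linalg.norm(d); P=np.eye(3)-np.outer(d,d); A+=P;b+=P@p;R.append((P,p))
    x=np.linalg.solve(A,b); return x,[round(float(np.linalg.norm(P@(x-p)))*1000,1) for P,p in R]
def proj(tag,X):
    f=json.load(open(f'pics/{tag}.json')); T=np.array(f['world_from_camera'])
    c=T[:3,:3].T@(np.array(X)-T[:3,3]); return f['cx']+f['fx']*c[0]/-c[2], f['cy']-f['fy']*c[1]/-c[2]
E
python3 - <<'E'
from h import *
s=sensors.read_state();print(s)
for n in('scene','top','wrist'):
    f=grab(n,n+'0');print(n,f['fx'],f['cx'],f['cy'],[k for k in f],np.round(f['world_from_camera'],3).tolist())
E
```

```text
{'clock': 0.0, 'qpos': array([-8.18230780e+01,  1.26751898e+01,  8.75269549e+01, -9.41796709e-04,
        7.99099505e+01, -7.22374641e+00]), 'qvel': array([ 0.04478019, -0.01077497, -0.08467218,  0.04109625,  0.02654183,
       -0.0235716 ]), 'effort': array([-6.97610139e-04, -4.94617832e+01, -3.87374711e+01,  6.98481593e-02,
        5.72512730e-02, -1.23027976e-04]), 'ee_pos': array([ 0.16591387, -0.60206276,  0.29112669]), 'tool_rot': array([[ 9.64091571e-01,  2.65569871e-01, -2.94281934e-04],
       [ 2.65569934e-01, -9.64089658e-01,  1.93423631e-03],
       [ 2.29960717e-04, -1.94293335e-03, -9.99998086e-01]]), 'contact_force': array([-0.63200601,  0.31442456, -0.70017749]), 'moment': array([0.01232702, 0.05340607, 0.03139554]), 'gripper_force': 0.0, 'opening': 0.0871350931098036}
scene 419.6518170698846 319.3609643748579 198.08380775264723 ['image', 'fx', 'fy', 'cx', 'cy', 'world_from_camera'] [[-0.814, 0.284, -0.506, 0.084], [-0.58, -0.367, 0.727, 0.89], [0.021, 0.886, 0.464, 0.491], [0.0, 0.0, 0.0, 1.0]]
top 506.12455939844216 319.7242093107046 199.62346380199634 ['image', 'fx', 'fy', 'cx', 'cy', 'world_from_camera'] [[-0.014, 0.995, -0.101, 0.404], [-1.0, -0.015, -0.007, 0.269], [-0.009, 0.1, 0.995, 1.126], [0.0, 0.0, 0.0, 1.0]]
wrist 331.4189988486656 320.4782679464729 197.31664625342952 ['image', 'fx', 'fy', 'cx', 'cy', 'world_from_camera'] [[0.266, 0.931, 0.25, 0.233], [-0.964, 0.258, 0.066, -0.583], [-0.003, -0.258, 0.966, 0.384], [0.0, 0.0, 0.0, 1.0]]
```

View pics/top0.png

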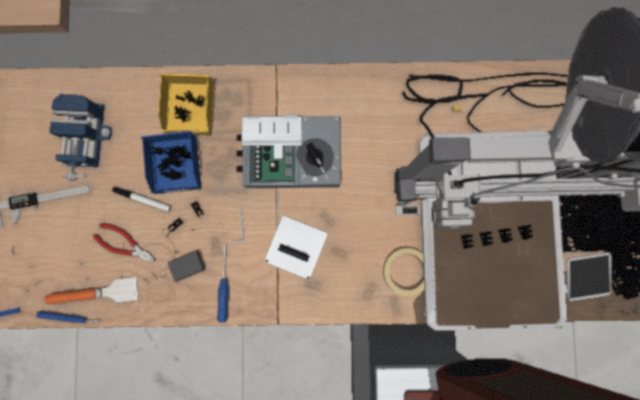

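View pics/scene0.png

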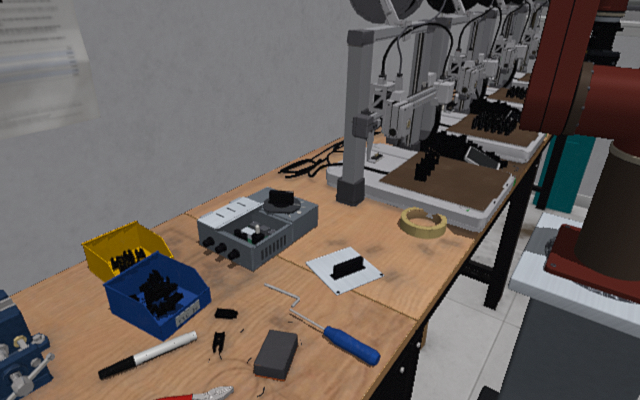

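The top view shows the box at about (292,152), cover at (296,247), isolator at (316,156). The scene view shows the same box and the cover at (345,268). I'll enlarge both.

```bash
python3 - <<'E'
from h import *
a=cv2.imread('pics/top0.png')[105:285,230:350]; b=cv2.imread('pics/scene0.png')[180:300,190:390]
cv2.imwrite('pics/c1.png',cv2.resize(a[:90],None,fx=6,fy=6,interpolation=cv2.INTER_CUBIC))
c=np.zeros((600,800,3),np.uint8)
b2=cv2.resize(b,None,fx=4,fy=4,interpolation=cv2.INTER_CUBIC);cv2.imwrite('pics/c2.png',b2)
cv2.imwrite('pics/c3.png',cv2.resize(cv2.imread('pics/top0.png')[205:285,250:345],None,fx=7,fy=7,interpolation=cv2.INTER_CUBIC))
E
```

```text
(no output)
```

View pics/c1.png

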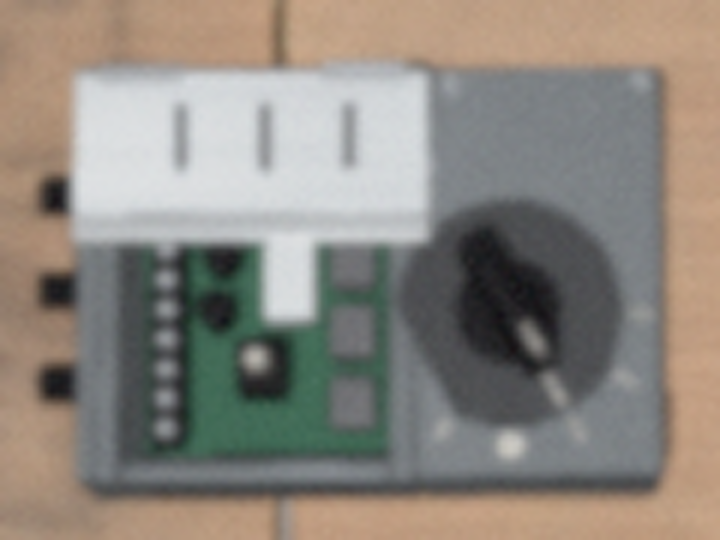

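View pics/c2.png

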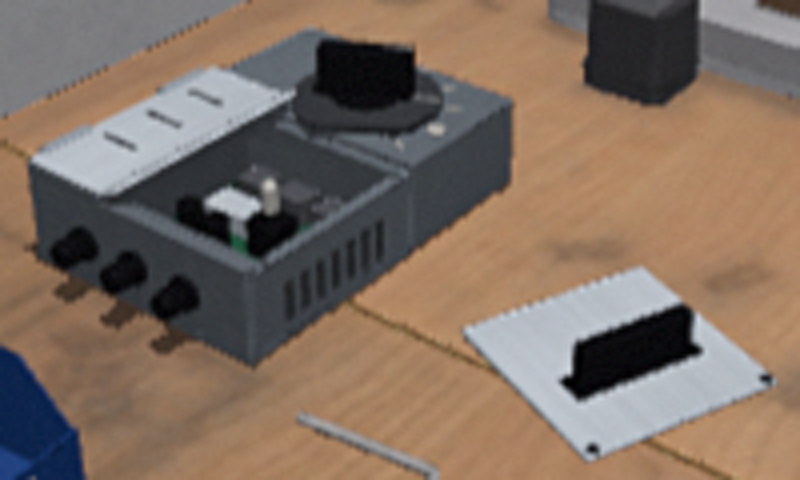

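View pics/c3.png

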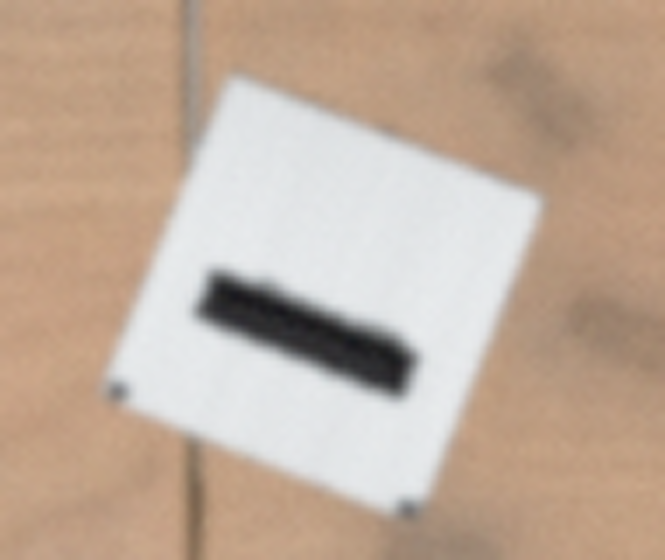

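Top view: pointer at bar 1.047 (lower right), stud one detent clockwise. The cover is yawed about -22°, with its holed edge facing the robot.

```bash
cat > m.py <<'E'
from h import *
c1=lambda u,v:('top0',(u+.5)/6-.5+230,(v+.5)/6-.5+105)
c2=lambda u,v:('scene0',(u+.5)/4-.5+190,(v+.5)/4-.5+180)
c3=lambda u,v:('top0',(u+.5)/7-.5+250,(v+.5)/7-.5+205)
P={'FL':(c1(83,478),c2(250,268)),'FR':(c1(660,478),c2(513,103)),
'stud':(c1(511,446),c2(436,130)),'plunger':(c1(255,358),c2(270,182)),
'cRL':(c3(235,75),c2(465,330)),'cRR':(c3(543,200),c2(640,267)),'cFL':(c3(105,393),c2(590,460)),'cFR':(c3(420,519),c2(775,380)),
'lipL':(c1(75,240),c2(103,193)),'lipR':(c1(428,240),c2(296,93))}
for k,(a,b) in P.items():
    x,r=tri(a,b);print(k,np.round(x*1000,1),r)
C=np.array([atz(*P[k][0],.004) for k in('cRL','cRR','cFL','cFR')]);print('cover ctr',C.mean(0))
d=C[0]+C[1]-C[2]-C[3];e=C[0]+C[2]-C[1]-C[3];print(np.degrees(np.arctan2(d[1],d[0])),np.degrees(np.arctan2(-e[0],e[1])),np.linalg.norm(d)/2,np.linalg.norm(e)/2)
B=[atz(*c1(*p),.057) for p in((83,480),(660,480),(660,72))];print(np.round(B,4))
e=B[0]-B[1];d=B[2]-B[1];print('box yaw',np.degrees(np.arctan2(-e[0],e[1])),np.degrees(np.arctan2(d[1],d[0])),np.linalg.norm(e),np.linalg.norm(d), 'ctr',(B[0]+B[2])/2)
E
python3 m.py
```

```text
FL [546.3 438.6  55.6] [1.2, 1.2]
FR [544.5 233.9  53.1] [0.1, 0.1]
stud [556.3 286.7  55.9] [0.2, 0.2]
plunger [589.4 377.7  55.8] [0.2, 0.2]
cRL [482.9 358.8   2.2] [0.6, 0.6]
cRR [442.4 261.9   3. ] [0.1, 0.1]
cFL [382.9 400.6   1.3] [0.7, 0.7]
cFR [343.1 302.    2.1] [0.2, 0.2]
lipL [633.2 442.4  64.2] [2.1, 2.1]
lipR [628.9 314.9  66.1] [0.5, 0.5]
cover ctr [0.4130239  0.33083142 0.004     ]
-22.310856856387115 -22.602345654295355 0.10758610678920495 0.10613548334534041
[[0.5464 0.4391 0.057 ]
 [0.5433 0.2341 0.057 ]
 [0.6913 0.2315 0.057 ]]
box yaw -0.8517286486859389 -1.011677250211981 0.20507000906274794 0.14799441395222132 ctr [0.6188316  0.33529919 0.057     ]
```

{"api": "carry_out", "payload": {
  "hand": [-1,-1,-1,-1,-1,-1,-1,-1,-1,-1],
  "xyz": [
    [-0.4,3.7,0.3],
    [-0.4,3.7,0.3],
    [-0.4,3.7,0.3],
    [-0.4,3.7,0.3],
    [-0.4,3.7,0.3],
    [-0.4,3.7,0.3],
    [3.2,2.6,0],
    [3.2,2.6,0],
    [3.2,2.6,0],
    [3.2,2.6,0]
  ],
  "spin": [0,0,0,0,0,0,0,0,0,0]
}}

```text
clock: 1.15
ee_pos: [0.2708, -0.2753, 0.3103]
tool_rot: [[0.964, 0.265, 0.0], [0.265, -0.964, -0.001], [0.0, 0.001, -1.0]]
contact_force: [-0.3, -1.3, 0.6]
opening: 0.0868
gripper_force: 0.0
```

{"api": "carry_out", "payload": {
  "hand": [-1,-1,-1,-1,-1,-1,-1,-1,-1,-1],
  "xyz": [
    [3,2.5,0],
    [1.2,4.2,0],
    [1.2,4.2,0],
    [1.2,4.2,0],
    [1.2,4.2,0],
    [1.2,4.2,0],
    [1.2,4.2,0],
    [0.4,4.2,0],
    [0.4,4.2,0],
    [0.4,4.2,0]
  ],
  "spin": [0,0,0,0,0,0,0,0,0,0]
}}

```text
clock: 2.15
ee_pos: [0.3836, 0.1283, 0.3102]
tool_rot: [[0.964, 0.266, 0.0], [0.266, -0.964, -0.0], [0.0, 0.0, -1.0]]
contact_force: [0.6, -0.6, 0.7]
opening: 0.0873
gripper_force: 0.0
```

{"api": "carry_out", "payload": {
  "hand": [-1,-1,-1,-1,-1,-1,-1,-1,-1,-1],
  "xyz": [
    [0.4,4.2,0],
    [0.4,4.2,0],
    [1.0,4.2,0],
    [3.0,3.0,0],
    [3.5,2,0],
    [3.5,0,0],
    [3.5,0,0],
    [0,0,0],
    [0,0,0],
    [0,0,0]
  ],
  "spin": [0,0,0.04,0.1,0.1,0,0,0,0,0]
}}

```text
clock: 3.15
ee_pos: [0.5361, 0.3024, 0.31]
tool_rot: [[0.873, 0.487, -0.001], [0.487, -0.873, -0.0], [-0.001, -0.0, -1.0]]
contact_force: [-0.4, -0.7, 0.2]
opening: 0.0871
gripper_force: 0.0
```

```bash
python3 - <<'E'
from h import *
f=grab('wrist','w1');T=f['world_from_camera'];print(np.round(T,4).tolist(),sensors.read_state()['qpos'])
E
```

```text
[[0.4875, 0.843, 0.2272, 0.5967], [-0.8731, 0.4712, 0.1251, 0.3371], [-0.0016, -0.2593, 0.9658, 0.4024], [0.0, 0.0, 0.0, 1.0]] [2.20928157e+01 1.07078858e+01 8.77340145e+01 1.24883436e-02
 8.15771892e+01 8.29205709e+01]
```

View pics/w1.png

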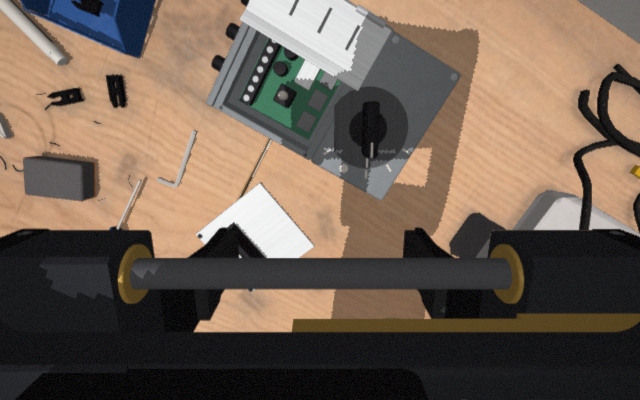

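The wrist view shows the box at the top with the handle at (371,130), its bar vertical in the image, so the tool yaw matches. The right-rear deck corner is at (458,75) and the front corner at (381,198).

```bash
cat >> m.py <<'E'
print('---')
W=lambda u,v:('w1',u,v)
for k,o in {'barR':(c1(480,232),c2(318,42),W(371,102)),'barP':(c1(545,365),c2(415,48),W(371,158)),'RR':(c1(660,72),W(458,75)),'FRb':(c1(660,478),c2(513,103),W(381,198)),'FLb':(c1(83,478),c2(250,268),W(210,103)),'plg':(c1(255,358),c2(270,182),W(289,90))}.items():
    x,r=tri(*o);print(k,np.round(x*1000,1),r)
for n,p in {'axis':(.602,.2856,.092),'axis_deck':(.602,.2856,.06),'FR':(.5433,.2315,.057)}.items(): print(n,np.round(proj('w1',p),1),np.round(proj('scene0',p),1),np.round(proj('top0',p),1))
E
python3 m.py | sed -n '/---/,$p'
```

```text
---
barR [625.3 298.4  90.6] [2.6, 0.7, 2.6]
barP [579.8 274.1  91.5] [0.5, 0.1, 0.4]
RR [694.3 231.   43. ] [0.7, 0.7]
FRb [545.1 233.6  52.5] [0.6, 0.5, 0.8]
FLb [546.6 438.1  55.1] [1.5, 1.0, 0.7]
plg [593.  375.5  52.8] [3.9, 1.3, 3.9]
axis [372.7 131.4] [281.8 190.5] [314.7 154.7]
axis_deck [368.  129.2] [282.1 203.8] [315.  157.5]
FR [382.1 202.1] [318.9 203.5] [340.8 184.6]
```

{"api": "carry_out", "payload": {
  "hand": [-1,-1,-1,-1,-1,-1,-1,-1,-1,-1],
  "xyz": [
    [1.65,-0.4,-2.5],
    [1.65,-0.4,-2.5],
    [1.65,-0.4,-2.5],
    [1.65,-0.4,-2.5],
    [0,0,-2.5],
    [0,0,-2.5],
    [0,0,-2.0],
    [0,0,0],
    [0,0,0],
    [0,0,0]
  ],
  "spin": [0,0,0,0,0,0,0,0,0,0]
}}

```text
clock: 4.2
ee_pos: [0.6037, 0.287, 0.1426]
tool_rot: [[0.873, 0.487, 0.003], [0.487, -0.873, 0.001], [0.003, 0.001, -1.0]]
contact_force: [-1.1, -0.8, 1.0]
opening: 0.0872
gripper_force: 0.0
```

{"api": "carry_out", "payload": {
  "hand": [1,1,1,1,1,1,1,1,1,1],
  "xyz": [
    [0,0,0],
    [0,0,0],
    [0,0,0],
    [0,0,0],
    [0,0,0],
    [0,0,0],
    [0,0,0],
    [0,0,0],
    [0,0,0],
    [0,0,0]
  ],
  "spin": [0,0,0,0,0,0,0,0,0,0]
}}

```text
clock: 5.2
ee_pos: [0.603, 0.2864, 0.1402]
tool_rot: [[0.873, 0.487, -0.0], [0.487, -0.873, -0.0], [-0.0, -0.0, -1.0]]
contact_force: [-0.3, -0.5, -0.2]
opening: 0.0151
gripper_force: 0.0
```

{"api": "carry_out", "payload": {
  "hand": [1,1,1,1,1,1,1,1,1,1],
  "xyz": [
    [0,0,0],
    [0,0,0],
    [0,0,0],
    [0,0,0],
    [0,0,0],
    [0,0,0],
    [0,0,0],
    [0,0,0],
    [0,0,0],
    [0,0,0]
  ],
  "spin": [0,0,-0.08,-0.09,-0.09,-0.09,-0.09,-0.085,0,0]
}}

```text
clock: 6.2
ee_pos: [0.6032, 0.2862, 0.1403]
tool_rot: [[1.0, -0.014, 0.0], [-0.014, -1.0, -0.0], [0.0, 0.0, -1.0]]
contact_force: [2.0, -2.9, -0.0]
opening: 0.0129
gripper_force: 30.0
```

{"api": "carry_out", "payload": {
  "hand": [1,-1,-1,-1,-1,-1,-1,-1,-1,-1],
  "xyz": [
    [0,0,0],
    [0,0,0],
    [0,0,0],
    [0,0,0],
    [0,0,0],
    [0,0,0],
    [0,0,1.5],
    [0,0,3],
    [-1,0.5,4],
    [-3,1,3]
  ],
  "spin": [0,0,0,0,0,0,0,0,0,0]
}}

```text
clock: 7.2
ee_pos: [0.565, 0.301, 0.2591]
tool_rot: [[1.0, -0.018, 0.004], [-0.018, -1.0, 0.001], [0.004, -0.001, -1.0]]
contact_force: [0.2, 0.8, 1.8]
opening: 0.0767
gripper_force: 0.0
```

{"api": "carry_out", "payload": {
  "hand": [-1,-1,-1,-1,-1,-1,-1,-1,-1,-1],
  "xyz": [
    [-2.1,-0.55,0],
    [-2.1,-0.55,0],
    [-2.1,-0.55,0],
    [-2.1,-0.55,0],
    [-2.1,-0.55,0],
    [-2.1,-0.55,0],
    [-2.1,-0.55,0],
    [-2.1,-0.55,0],
    [-2.1,-0.55,0],
    [-2,-0.6,0]
  ],
  "spin": [0.12,0.12,0.12,0.12,0.12,0.12,0.12,0.12,0.12,0.12]
}}

```text
clock: 8.2
ee_pos: [0.3533, 0.2458, 0.2565]
tool_rot: [[0.373, 0.928, 0.001], [0.928, -0.373, 0.001], [0.001, 0.001, -1.0]]
contact_force: [0.3, -0.0, -0.3]
opening: 0.0871
gripper_force: 0.0
```

{"api": "carry_out", "payload": {
  "hand": [-1,-1,-1,-1,-1,-1,-1,-1,-1,-1],
  "xyz": [
    [0,0,0],
    [0,0,0],
    [0,0,0],
    [0,0,0],
    [0,0,0],
    [0,0,0],
    [0,0,0],
    [0,0,0],
    [0,0,0],
    [0,0,0]
  ],
  "spin": [0,0,0,0,0,0,0,0,0,0]
}}

```text
clock: 9.2
ee_pos: [0.354, 0.246, 0.2552]
tool_rot: [[0.377, 0.926, -0.0], [0.926, -0.377, -0.0], [-0.0, -0.0, -1.0]]
contact_force: [0.7, -0.2, 0.2]
opening: 0.087
gripper_force: 0.0
```

```bash
python3 - <<'E'
from h import *
w=grab('wrist','w2')['image'];t=grab('top','top2')['image']
m=np.zeros((600,800,3),np.uint8)
u,v=proj('w2',(.413,.331,.004));print(u,v)
m[:400,:640]=w
m[:360,440:]=0
m[:360,440:800]=cv2.resize(t[115:205,260:350],None,fx=4,fy=4,interpolation=cv2.INTER_CUBIC)
cv2.imwrite('pics/m2.png',m[:400])
E
```

```text
345.0545839893292 76.55598642741738
```

View pics/m2.png

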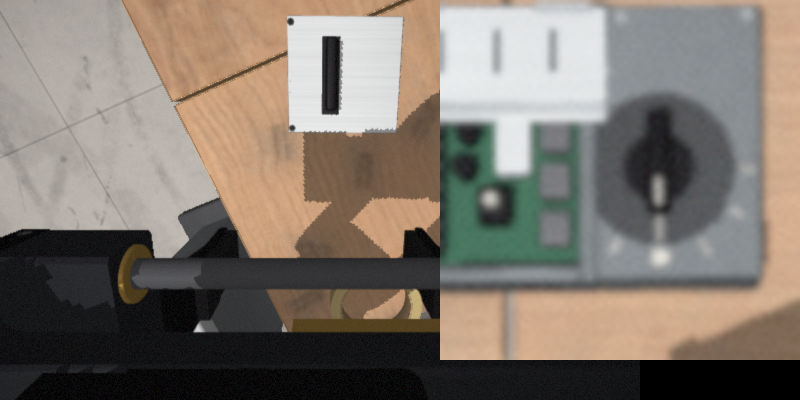

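The montage shows the isolator pointer on the round stud (off). In the wrist view the cover rib's top is centred at about (331,75), and the cover's corners are (288,15), (404,17), (396,132) and (289,131).

```bash
cat > m2.py <<'E'
from m import *
print('===')
x,r=tri(('w2',331,75),c3(305,333));print('rib w2/top',x,r)
x,r=tri(('w2',331,75),c2(634,326));print('rib w2/scene',x,r)
x,r=tri(('w2',331,75),c3(305,333),c2(634,326));print('rib',x,r)
print('rib at .0285',atz('w2',331,75,.0285))
C=np.array([atz('w2',*p,.004) for p in((404,17),(396,132),(288,15),(289,131))]);print(C.mean(0))
d=C[0]+C[1]-C[2]-C[3];e=C[0]+C[2]-C[1]-C[3];print(np.degrees(np.arctan2(d[1],d[0])),np.degrees(np.arctan2(-e[0],e[1])),np.linalg.norm(d)/2,np.linalg.norm(e)/2)
a=atz('w2',331,37,.0285);b=atz('w2',330.5,114,.0285);e=a-b;print('rib ends',a,b,np.degrees(np.arctan2(-e[0],e[1])),np.linalg.norm(e))
s=sensors.read_state();print(s['ee_pos'],np.degrees(np.arctan2(s['tool_rot'][1,0],s['tool_rot'][0,0])))
E
python3 m2.py| sed -n '/===/,$p'
```

```text
===
rib w2/top [ 0.40143228  0.33816881 -0.00592584] [0.1, 0.1]
rib w2/scene [0.40020922 0.33616908 0.02757534] [1.0, 1.0]
rib [0.40071817 0.33602022 0.02727135] [1.4, 0.8, 0.6]
rib at .0285 [0.39927996 0.33566803 0.0285    ]
[0.41234392 0.33163155 0.004     ]
-22.87001726232778 -22.950652284241336 0.10889939516501337 0.10635728851275636
rib ends [0.41096443 0.36504918 0.0285    ] [0.38615934 0.30393974 0.0285    ] -22.092844668526794 0.06595192470234586
[0.35396922 0.24595764 0.25524948] 67.82754575292178
```

{"api": "carry_out", "payload": {
  "hand": [-1,-1,-1,-1,-1,-1,-1,-1,-1,-1],
  "xyz": [
    [1.16,2.25,-2],
    [1.16,2.25,-2],
    [1.16,2.25,-2],
    [1.16,2.25,-2],
    [0,0,-2.6],
    [0,0,-2.6],
    [0,0,-2.6],
    [0,0,-1],
    [0,0,-0.9],
    [0,0,0]
  ],
  "spin": [0,0,0,0,0,0,0,0,0,0]
}}

```text
clock: 10.3
ee_pos: [0.4002, 0.3358, 0.0778]
tool_rot: [[0.377, 0.926, -0.001], [0.926, -0.377, -0.001], [-0.001, -0.001, -1.0]]
contact_force: [-1.1, 0.0, -0.4]
opening: 0.0869
gripper_force: 0.0
```

{"api": "carry_out", "payload": {
  "hand": [1,1,1,1,1,1,1,1,1,1],
  "xyz": [
    [0,0,0],
    [0,0,0],
    [0,0,0],
    [0,0,0],
    [0,0,0],
    [0,0,0],
    [0,0,0],
    [0,0,0],
    [0,0,0],
    [0,0,0]
  ],
  "spin": [0,0,0,0,0,0,0,0,0,0]
}}

```text
clock: 11.3
ee_pos: [0.4003, 0.3359, 0.0782]
tool_rot: [[0.377, 0.926, -0.0], [0.926, -0.377, -0.0], [-0.0, -0.0, -1.0]]
contact_force: [-0.1, -0.4, -0.3]
opening: 0.0151
gripper_force: 0.0
```

{"api": "carry_out", "payload": {
  "hand": [1,1,1,1,1,1,1,1,1,1],
  "xyz": [
    [0,0,0],
    [0,0,0],
    [0,0,0],
    [0,0,0],
    [0,0,0],
    [0,0,0],
    [0,0,0],
    [0,0,0],
    [0,0,0],
    [0,0,0]
  ],
  "spin": [0,0,0,0,0,0,0,0,0,0]
}}

```text
clock: 12.3
ee_pos: [0.4003, 0.3359, 0.0782]
tool_rot: [[0.377, 0.926, -0.0], [0.926, -0.377, -0.0], [-0.0, -0.0, -1.0]]
contact_force: [0.8, 0.2, -0.2]
opening: 0.0099
gripper_force: 30.0
```

{"api": "carry_out", "payload": {
  "hand": [1,1,1,1,1,1,1,1,1,1],
  "xyz": [
    [0,0,1.5],
    [0,0,3],
    [0,0,3.5],
    [0,0,3.2],
    [2.2,0.69,0],
    [2.7,0.69,0],
    [2.8,0.69,0],
    [2.8,0.69,0],
    [2.7,0.69,0],
    [2.3,0.69,0]
  ],
  "spin": [0,0,0,0,0.062,0.062,0.062,0.062,0.062,0.062]
}}

```text
clock: 13.3
ee_pos: [0.5567, 0.3775, 0.1914]
tool_rot: [[0.013, 1.0, 0.0], [1.0, -0.013, 0.0], [0.0, 0.0, -1.0]]
contact_force: [0.7, 0.6, -0.7]
opening: 0.0098
gripper_force: 30.0
```

{"api": "carry_out", "payload": {
  "hand": [1,1,1,1,1,1,1,1,1,1],
  "xyz": [
    [0,0,0],
    [0,0,0],
    [0,0,-1.5],
    [0,0,-1.5],
    [0,0,0],
    [0,0,0],
    [0,0,0],
    [0,0,0],
    [0,0,0],
    [0,0,0]
  ],
  "spin": [0,0,0,0,0,0,0,0,0,0]
}}

```text
clock: 14.3
ee_pos: [0.5556, 0.3775, 0.1607]
tool_rot: [[0.015, 1.0, 0.001], [1.0, -0.015, 0.0], [0.0, 0.001, -1.0]]
contact_force: [0.3, -0.6, -0.8]
opening: 0.0095
gripper_force: 30.0
```

```bash
python3 - <<'E'
from h import *
w=grab('wrist','w3')['image'];t=grab('scene','s3')['image'];p=grab('top','t3')['image']
m=np.zeros((600,800,3),np.uint8)
m[:200,:320]=cv2.resize(p[100:225,220:420],(320,200))
m[:240,320:800]=cv2.resize(w[0:240,80:560],None,fx=1,fy=1)
m[240:600,:640]=cv2.resize(t[180:300,190:403],(640,360),interpolation=cv2.INTER_CUBIC)
cv2.imwrite('pics/m3.png',m)
s=sensors.read_state();print(s['ee_pos'],np.degrees(np.arctan2(s['tool_rot'][1,0],s['tool_rot'][0,0])),s['contact_force'])
E
```

```text
[0.55546046 0.37736386 0.16040471] 89.13597695679755 [ 0.0951051   0.34645939 -0.82935657]
```

View pics/m3.png

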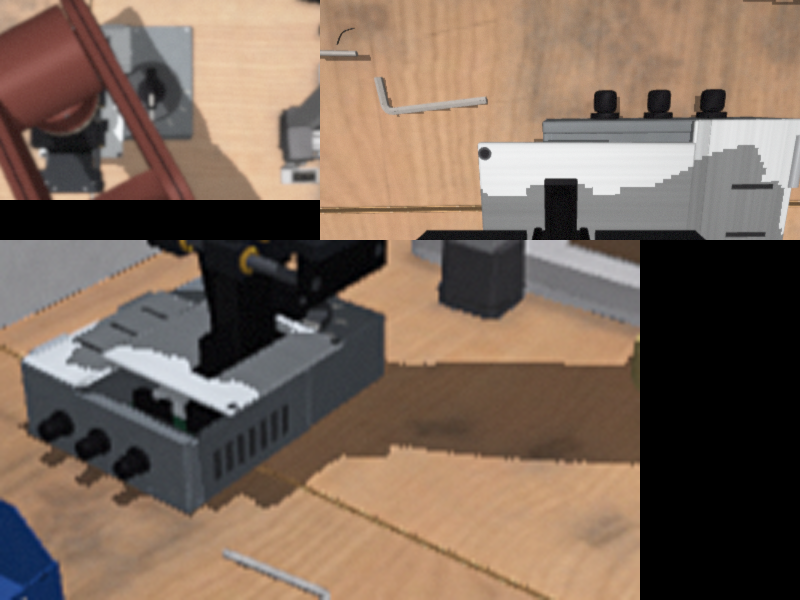

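The wrist view (pixel = U−240, V) shows the cover's left edge at v≈143, from u=241 to 453. The box's left outer edge is at v≈120, u≥305, and the cover hovers ahead of the lip. Next I check the lateral offset.

```bash
python3 - <<'E'
from h import *
z=.1604-.0782+.004
w=cv2.cvtColor(cv2.imread('pics/w3.png'),cv2.COLOR_BGR2GRAY).astype(float)
for u in(260,320,360,420): # edge profile
    c=w[105:160,u-3:u+4].mean(1);print(u,[int(x) for x in c])
for u in(250,445): print('cov L',atz('w3',u,143,z))
for u in(310,440): print('box L',atz('w3',u,120,.057))
print('cover FL',atz('w3',241,143,z),'RL',atz('w3',453,143,z))
E
```

```text
260 [169, 167, 165, 165, 165, 165, 166, 164, 166, 166, 168, 168, 168, 169, 170, 170, 169, 170, 169, 171, 171, 169, 170, 169, 170, 170, 173, 173, 173, 173, 173, 175, 174, 174, 174, 173, 169, 167, 209, 225, 234, 236, 236, 238, 238, 238, 237, 237, 238, 239, 239, 240, 239, 238, 238]
320 [147, 147, 147, 146, 145, 143, 141, 141, 140, 142, 143, 144, 139, 117, 74, 76, 102, 126, 140, 142, 142, 140, 139, 139, 137, 136, 132, 116, 110, 134, 137, 138, 137, 135, 124, 87, 95, 145, 202, 222, 231, 234, 234, 236, 238, 238, 237, 237, 238, 239, 239, 238, 237, 237, 236]
360 [26, 26, 24, 24, 26, 23, 20, 22, 23, 29, 31, 28, 31, 33, 45, 79, 115, 128, 138, 137, 137, 134, 134, 132, 133, 132, 125, 110, 111, 134, 136, 135, 136, 135, 124, 88, 91, 134, 194, 219, 227, 230, 231, 233, 235, 235, 234, 234, 236, 237, 237, 235, 234, 233, 233]
420 [25, 25, 28, 25, 24, 20, 16, 17, 32, 32, 34, 29, 28, 37, 71, 98, 119, 131, 134, 134, 132, 131, 131, 130, 131, 127, 116, 108, 127, 129, 129, 128, 129, 129, 130, 128, 124, 127, 179, 205, 219, 223, 224, 226, 227, 228, 226, 227, 228, 230, 228, 226, 225, 224, 225]
cov L [0.52008594 0.43241476 0.0862    ]
cov L [0.61755192 0.43098413 0.0862    ]
box L [0.54941649 0.44229425 0.057     ]
box L [0.62442201 0.44119272 0.057     ]
cover FL [0.51558719 0.4324808  0.0862    ] RL [0.62155024 0.43092544 0.0862    ]
```

{"api": "carry_out", "payload": {
  "hand": [1,1,1,1,1,1,1,1,1,1],
  "xyz": [
    [0,0,-0.8],
    [0,0,-0.8],
    [0,0,-0.4],
    [0,0,-0.2],
    [0,0,-0.2],
    [0,0,-0.1],
    [0,0,-0.1],
    [0,0,-0.1],
    [0,0,-0.1],
    [0,0,0]
  ],
  "spin": [0,0,0,0,0,0,0,0,0,0]
}}

```text
clock: 15.45
ee_pos: [0.5555, 0.3774, 0.1325]
tool_rot: [[0.015, 1.0, 0.0], [1.0, -0.015, 0.0], [0.0, 0.0, -1.0]]
contact_force: [-2.0, -0.1, 2.4]
opening: 0.0097
gripper_force: 30.0
```

{"api": "carry_out", "payload": {
  "hand": [1,1,1,1,1,1,1,1,1,1],
  "xyz": [
    [0.15,0,0],
    [0.2,0,0],
    [0.2,-0.01,0],
    [0.2,0,0],
    [0.2,0,0],
    [0.2,-0.01,0],
    [0.2,0,0],
    [0.2,0,0],
    [0.15,-0.01,0],
    [0,0,0]
  ],
  "spin": [0,0,0,0,0,0,0,0,0,0]
}}

```text
clock: 16.45
ee_pos: [0.5729, 0.377, 0.1324]
tool_rot: [[0.015, 1.0, 0.001], [1.0, -0.015, 0.0], [0.0, 0.001, -1.0]]
contact_force: [-0.9, 0.4, 1.7]
opening: 0.0097
gripper_force: 30.0
```

{"api": "carry_out", "payload": {
  "hand": [1,1,1,1,1,1,1,1,1,1],
  "xyz": [
    [0.15,0,0],
    [0.2,0,0],
    [0.2,-0.01,0],
    [0.2,0,0],
    [0.2,0,0],
    [0.2,-0.01,0],
    [0.2,0,0],
    [0.2,0,0],
    [0.1,0,0],
    [0,0,0]
  ],
  "spin": [0,0,0,0,0,0,0,0,0,0]
}}

```text
clock: 17.45
ee_pos: [0.5894, 0.3768, 0.1324]
tool_rot: [[0.015, 1.0, 0.001], [1.0, -0.015, 0.0], [0.0, 0.001, -1.0]]
contact_force: [-1.2, -0.2, 1.9]
opening: 0.0097
gripper_force: 30.0
```

```bash
python3 - <<'E'
from h import *
w=grab('wrist','w4')['image'];t=grab('scene','s4')['image']
m=np.zeros((600,800,3),np.uint8)
m[:240,:640]=w[:240]
m[240:600,:640]=cv2.resize(t[180:300,190:403],(640,360),interpolation=cv2.INTER_CUBIC)
cv2.imwrite('pics/m4.png',m[:,:640])
s=sensors.read_state();print(s['ee_pos'],s['contact_force'],s['moment'])
E
```

```text
[0.58933779 0.37683646 0.13245985] [ 0.38557471 -0.15856159  1.01403182] [-0.0660081  -0.06923038  0.01268469]
```

View pics/m4.png

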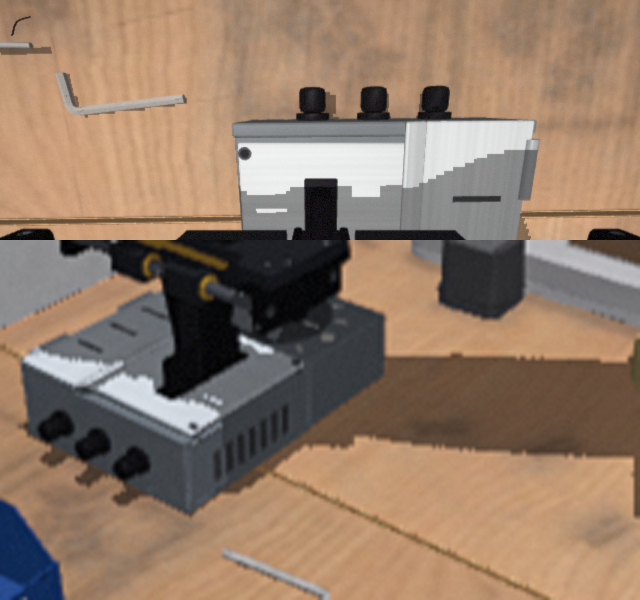

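The cover is tucked under the lip, within the side walls and flush at the front, and the upper cover is shut. Now I press it down.

{"api": "carry_out", "payload": {
  "hand": [1,1,1,1,1,1,1,1,1,1],
  "xyz": [
    [0,0,-0.05],
    [0,0,-0.05],
    [0,0,-0.05],
    [0,0,-0.05],
    [0,0,-0.04],
    [0,0,-0.04],
    [0,0,0],
    [0,0,0],
    [0,0,0],
    [0,0,0]
  ],
  "spin": [0,0,0,0,0,0,0,0,0,0]
}}

```text
clock: 18.55
ee_pos: [0.5892, 0.3768, 0.1301]
tool_rot: [[0.015, 1.0, 0.001], [1.0, -0.015, 0.0], [0.0, 0.001, -1.0]]
contact_force: [0.4, -1.2, 5.3]
opening: 0.0094
gripper_force: 30.0
```

{"api": "carry_out", "payload": {
  "hand": [1,1,1,1,1,1,1,1,1,1],
  "xyz": [
    [0,0,-0.03],
    [0,0,-0.03],
    [0,0,-0.03],
    [0,0,-0.03],
    [0,0,0],
    [0,0,0],
    [0,0,0],
    [0,0,0],
    [0,0,0],
    [0,0,0]
  ],
  "spin": [0,0,0,0,0,0,0,0,0,0]
}}

```text
clock: 19.55
ee_pos: [0.5893, 0.3769, 0.1302]
tool_rot: [[0.015, 1.0, 0.001], [1.0, -0.015, 0.0], [0.0, 0.001, -1.0]]
contact_force: [-2.7, -3.5, 10.9]
opening: 0.0096
gripper_force: 30.0
```

{"api": "carry_out", "payload": {
  "hand": [1,1,1,1,1,1,1,1,1,1],
  "xyz": [
    [0,0,-0.03],
    [0,0,-0.03],
    [0,0,-0.03],
    [0,0,-0.03],
    [0,0,-0.03],
    [0,0,-0.03],
    [0,0,0],
    [0,0,0],
    [0,0,0],
    [0,0,0]
  ],
  "spin": [0,0,0,0,0,0,0,0,0,0]
}}

```text
clock: 20.55
ee_pos: [0.5893, 0.3769, 0.1301]
tool_rot: [[0.015, 1.0, 0.001], [1.0, -0.015, -0.0], [-0.0, 0.001, -1.0]]
contact_force: [-6.5, -5.8, 20.3]
opening: 0.0096
gripper_force: 30.0
```

```bash
python3 - <<'E'
from h import *
w=grab('wrist','w5')['image'];t=grab('scene','s5')['image'];p=grab('top','t5')['image']
m=np.zeros((600,800,3),np.uint8)
m[:240,:640]=w[:240]
m[240:600,:426]=cv2.resize(t[180:300,190:332],(426,360),interpolation=cv2.INTER_CUBIC)
m[240:600,426:800]=cv2.resize(p[100:325,200:434],(374,360))
cv2.imwrite('pics/m5.png',m)
s=sensors.read_state();print(s['ee_pos'],s['contact_force'],s['moment'])
E
```

```text
[0.58927381 0.37691344 0.13013241] [-6.89372879 -5.4704287  19.5122645 ] [-0.95553003  1.12036161  0.01128124]
```

View pics/m5.png

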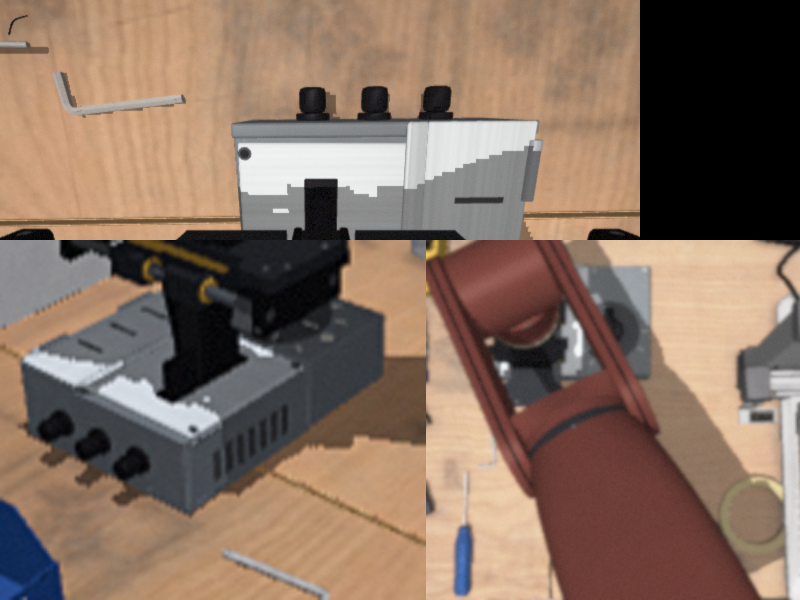

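The cover lies flat on its seat under the lip, with the upper cover shut and the bystanders unmoved. The push is steady at about 20 N.

```bash
python3 -c "
from plant import ticket;print(ticket.job_done())"
```

```text
the job is handed in; nothing more can be done
None
```

The job is handed in: the isolator is off, the cover is tucked under the lip and held flat on its seat at about 20 N, and the screwdriver, tape roll and hex key were not touched. The verdict was not reported back, and the cover switch could not be seen directly.

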